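Build the nested heating-block stack and load the hung vial

TASK

Set up the hotplate for a small heating run: put the plain round aluminium base block in the middle of the hotplate's white plate, then nest the middle insert fully down in it, then the small insert in that, building the stack there on the hotplate one piece at a time. Last, free the capped glass vial from the keyhole rack by sliding it along its slot to the wide end and lifting it out, and stand it upright, fully home, in the well of the small insert. Never tip the vial over, and leave the wash bottle, conical flask and mortar where they are.

Things in the scene. Friction and masses are not known exactly. Their poses are not given: they have to be found in the camera images.
- hotplate: Fixed white laboratory hotplate. Origin on the bench, under the axis of its round white plate (110 mm across), whose flat top is 70 mm above the origin. The white housing, 54 mm high, reaches from 100 mm on its -x side (two black knobs there, 14 mm further out) to 60 mm on its +x side and 60 mm to either side in y. It stands left or right on the bench, turned by up to 0.5 rad.
- base_block: Loose plain aluminium cylinder, 66 mm across, 40 mm high, about 250 g, the widest of the three blocks. Open round well on top, 54 mm across, 18 mm deep (floor 22 mm above the origin). Origin: centre of the underside; z up, round about z. The three blocks stand upright on the bench in a row going away from the robot, in any order, centres at least 85 mm apart along x, so they are best gripped with the fingers to the +y and -y sides.
- middle_block: Loose aluminium insert, 54 mm high, about 220 g: a foot 20 mm high (40 mm across at the bottom, widening to 50 mm by 12 mm up), then a collar 58 mm across and 34 mm high to grip. Well on top 42 mm across, 18 mm deep (floor 36 mm above the origin). Nested, its foot stands on the floor of the base block's well and its collar clears the base block's rim by 2 mm. Origin: centre of the foot's underside; z up, round about z.
- top_block: Loose small aluminium insert, the narrowest block, 54 mm high, about 140 g: a foot 20 mm high (30 mm across at the bottom, widening to 38 mm by 12 mm up), then a collar 46 mm across and 34 mm high to grip. Well on top 36 mm across, 22 mm deep (floor 32 mm above the origin). Nested, its foot stands on the floor of the middle insert's well and its collar clears the rim there by 2 mm. Origin: centre of the foot's underside; z up, round about z.
- rack: Fixed steel rack: a level plate on four thin corner legs, top 90 mm above the origin, 6 mm thick, 90 mm wide in y, from 62 mm on the -x side to 66 mm on the +x side. In it a keyhole slot along the rack's x axis (y = 0): 17 mm wide from x = -42 mm, running into a round hole 44 mm across centred at x = +32 mm. Origin on the bench; z up; x points along the slot from its narrow end towards its wide end. It stands on the other side from the hotplate, turned by up to 1.2 rad.
- vial: Loose glass vial, about 50 g, hanging upright in the rack's slot near the narrow end. Glass body 30 mm across, 40 mm high, flat bottom; neck 13 mm across from 46 to 56 mm up; black cylindrical cap 26 mm across from 56 to 88 mm up, whose underside rests on the rack's plate. The body does not pass through the slot, only through the round hole. It can be lifted about 4 mm in the slot, so slide it by the cap. Origin: centre of the glass bottom; z up, round about z.
- wash_bottle: White plastic bottle with a red cap, 60 mm across, 170 mm high. Origin: centre of its underside. A bystander, to the far left: leave it where it is.
- conical_flask: Glass conical flask, 82 mm across at the bottom, 112 mm high. Origin: centre of its underside. A bystander, to the far right: leave it where it is.
- mortar: White porcelain mortar bowl, 80 mm across, 50 mm high. Origin: centre of its underside. A bystander, beyond the blocks: leave it where it is.

How it is judged:
By the outcome, as a careful person would: the job done as asked, in the order asked, and still so for the second after the job is handed in, with the robot touching nothing.
It also fails if it takes over 104 s, if anything falls off the work surface, if the arm or the gripper's body presses on something with over 40 N, if the wrist force passes 120 N, or if a joint passes its speed limit or range.

ROBOT

A 6-joint arm with a two-finger parallel gripper is mounted at the origin on the work surface. World frame = base frame: x ahead of the robot, y to its left, z up, the work surface at z = 0. Lengths are in m, angles in rad, forces in N, time in s.
With the tool pointing down it reaches from about 0.425 to 1.125 m from the base axis. Payload 14.9 kg.
Tool frame: the origin (TCP) lies midway between the tips of the shut fingers; the grasp point (between the pads) lies 19 mm behind it; z points along the fingers, y is the line along which they close (so a half turn about z gives the same grasp; the last joint's range is limited). The gripper opens to 91 mm and grips with 3 to 60 N. Pads are 32 mm wide; open, the fingers measure 118 mm over their backs; the gripper's body (76 mm by 178 mm) begins 60 mm behind the grasp point.
Start: joints at [1.263, 0.379, 1.734, -0, 1.028, -0.033], TCP at [0.19, 0.674, 0.193] pointing down, gripper open.
Joint ranges: [-2.77, 2.77], [-0.74, 2.19], [0, 2.66], [-1.06, 4.2], [0.31, 2.87], [-3.08, 3.08]. Speed limits (rad/s): [1.89, 1.89, 2.39, 3.14, 3.14, 3.14].

INTERFACE

Orientations are given as a unit quaternion [w, x, y, z].
In Python, from cell import r, grab_frame, camera_model, workorder gives the robot as it stands.
- The arm moves only by the shell command python3 -m handwheel 'ROWS' [OPENING] [FORCE]. ROWS is a JSON object of lists of equal length, an entry for each row: "translation": the shift along the tool's x, y, z in mm, a list of three; "twist": the turn, a rotation vector about the tool's x, y, z in degrees, a list of three. A call has 1 to 20 rows; each row shifts and turns the commanded pose from where the row before left it, along the tool's axes as they then stand; what a row does not reach is not made up. A row lasts 1/8 s, in which the tool goes at most 62.5 mm and 10.7 degrees, less where a joint would pass 70% of its speed; a pose out of reach is approached as far as the arm can. A call with a gripper value outside its range is refused whole. OPENING is the closure, from 0 (fully open) to 1 (shut), set as the call begins (- or left out, the last holds). The fingers move at their own pace and stop on an object; FORCE is the grip in N (left out, the last holds). Time passes only in rows, so rows that do not move let the fingers close. It gives the time, the measured TCP pose, the force, the opening and the grip force at its end, in the units of the state.
- r.sense(): the state, without advancing time (a new reading comes with each control period).
- grab_frame(name): name is "scene" or "top"; returns the picture (400x640x3 uint8, blue, green, red); there is no depth.
- camera_model(name): a dict with "K" (3x3 intrinsics, pixels), "dist" ([k1, k2, p1, p2, k3] as OpenCV has them; the pictures are not rectified), "cam_to_world" (4x4, takes a point from camera to world coordinates). Camera axes: x right, y down, z forward; pixel columns grow to the right and rows downward; lengths in m; the calibration is good to about 2 mm. A picture is of the moment at which its call begins. camera_model takes no time and is no camera call.
- workorder.sign_off(): hands the job in; it is judged then, once.
The state is a dict: "clock": time; "joint_positions": joint angles; "joint_vel": joint speeds; "effort": joint torques, N m; "position": TCP position; "tcp_rot": TCP orientation; "force": force on the tool from outside, world axes, zero at the start; "moment": the same for the moment, N m; "width": opening from 0.0 (shut) to 1.0 (fully open); "gripper_force": force on a finger pad.
Only numpy, scipy, OpenCV 4.12 (cv2) and the standard library are available. Lean on these libraries where they do the work, as an engineer would, in place of code of your own. Each camera call takes 0.05 s, during which the arm holds its last target. There are 200 camera calls.

## Working session

There is one attempt and no reset: what is moved stays moved. The work goes in short steps, Python scripts to look and compute and a shell command to move; the robot and the scene stay as the last step left them, time stands still between calls to the robot, and variables do not carry over. Pictures are saved under pics/ and viewed, at most 14 in all, crops included, and the job is handed in when it is done.

```bash
mkdir -p pics; ls; python3 - <<'E'
from cell import r, grab_frame, camera_model
import cv2, numpy as np
for n in("scene","top"):
    cv2.imwrite(f"pics/{n}0.png",grab_frame(n)); m=camera_model(n)
    print(n,np.round(m["K"],1).tolist(),m["dist"],np.round(m["cam_to_world"],4).tolist())
s=r.sense(); print({k:np.round(v,4).tolist() for k,v in s.items()})
E
```

```text
pics
scene [[471.7, 0.0, 313.2], [0.0, 471.7, 197.9], [0.0, 0.0, 1.0]] [0.04379273 0.         0.         0.         0.        ] [[-0.327, 0.7375, -0.5909, 1.3242], [0.945, 0.2584, -0.2005, 0.2318], [0.0048, -0.624, -0.7814, 1.0398], [0.0, 0.0, 0.0, 1.0]]
top [[472.0, 0.0, 326.9], [0.0, 472.0, 200.7], [0.0, 0.0, 1.0]] [-0.07192366  0.          0.          0.          0.        ] [[0.0246, -0.9893, 0.1437, 0.3649], [-0.9997, -0.0239, 0.0069, -0.0124], [-0.0034, -0.1438, -0.9896, 1.6332], [0.0, 0.0, 0.0, 1.0]]
{'clock': 0.1, 'joint_positions': [1.2627, 0.3794, 1.7347, -0.0, 1.0285, -0.0333], 'joint_vel': [0.0015, -0.0021, -0.0039, -0.0003, 0.0006, 0.0004], 'effort': [0.0016, -76.504, -43.5294, 0.0653, 0.0398, -0.0], 'position': [0.1898, 0.6734, 0.1923], 'tcp_rot': [-0.0001, 0.1369, 0.9906, -0.0005], 'force': [0.1943, -0.2501, 0.1379], 'moment': [-0.0373, 0.0204, -0.0183], 'gripper_force': 0.0, 'width': 1.001}
```

View pics/scene0.png

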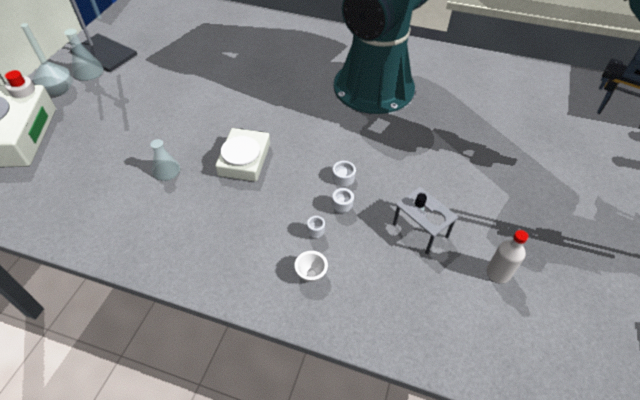

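View pics/top0.png

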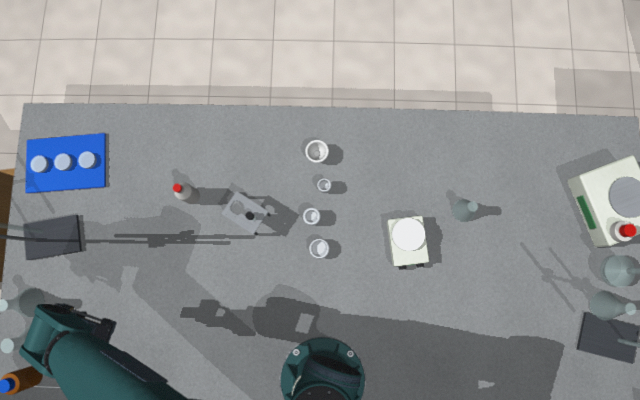

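The scene and top views show the blocks in a row (top view about (319,248), (312,216), (324,185)), the hotplate at (408,235), the rack at (248,210) and the mortar at (317,151). Next I'll enlarge crops of these.

```bash
python3 - <<'E'
import cv2
for n,(x0,y0,w,h),k in(("top",(215,170,225,110),3.5),("scene",(210,120,260,140),3)):
    im=cv2.imread(f"pics/{n}0.png")[y0:y0+h,x0:x0+w]
    im=cv2.resize(im,None,fx=k,fy=k,interpolation=cv2.INTER_CUBIC)
    for i in range(0,w,20):
        cv2.line(im,(int(i*k),0),(int(i*k),5),(0,0,255),1); cv2.putText(im,str(x0+i),(int(i*k),16),0,.35,(0,0,255))
    for j in range(0,h,20):
        cv2.line(im,(0,int(j*k)),(5,int(j*k)),(0,0,255),1); cv2.putText(im,str(y0+j),(6,int(j*k)+4),0,.35,(0,0,255))
    cv2.imwrite(f"pics/{n}0c.png",im)
E
```

```text
(no output)
```

View pics/top0c.png

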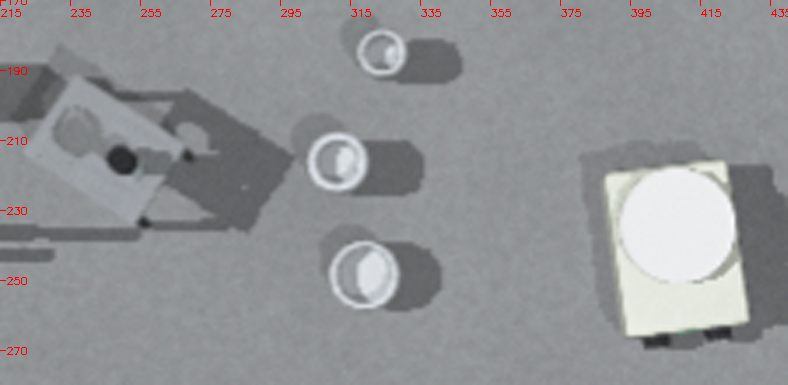

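View pics/scene0c.png

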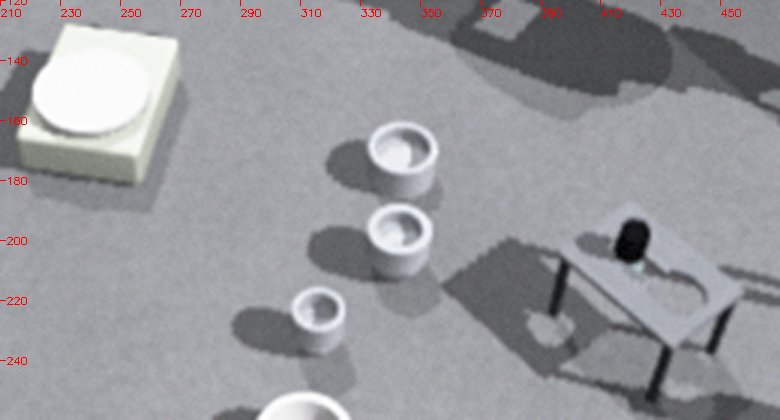

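The crops show the nearest block is base, then middle, then small. In the top view, rim centres are base (319.0,248.6), middle (311.6,216.0) and small (324.1,185.1), with plate (408.7,234.3), cap (249.9,215.7) and hole (237.3,207.4). In the scene view they are (344.3,170.7), (343.3,197.3), (316,223.7), (240.7,150.7), (421.3,196) and (435.7,217.3).

```bash
cat > h.py <<'E'
import cv2, numpy as np
from cell import camera_model
def pt(n,uv,z):
    "world point on plane z seen at pixel uv of camera n"
    m=camera_model(n); T=np.array(m["cam_to_world"])
    q=cv2.undistortPoints(np.array([[uv]],float),np.array(m["K"]),np.array(m["dist"]))[0,0]
    d=T[:3,:3]@[*q,1]; return T[:3,3]+d*(z-T[2,3])/d[2]
def px(n,P):
    m=camera_model(n); T=np.linalg.inv(m["cam_to_world"])
    return cv2.projectPoints(np.atleast_2d(P).astype(float),cv2.Rodrigues(T[:3,:3])[0],T[:3,3],np.array(m["K"]),np.array(m["dist"]))[0][:,0]
E
python3 - <<'E'
from h import *
D=dict(base=(.04,(319.0,248.6),(344.3,170.7)),mid=(.054,(311.6,216),(343.3,197.3)),small=(.054,(324.1,185.1),(316,223.7)),
plate=(.07,(408.7,234.3),(240.7,150.7)),cap=(.122,(249.9,215.7),(421.3,196)),hole=(.09,(237.3,207.4),(435.7,217.3)))
for k,(z,a,b) in D.items(): print(k,*np.round([pt("top",a,z)[:2],pt("scene",b,z)[:2]],4).tolist())
for n,(x0,y0,w,h),k in(("top",(215,170,225,110),3.5),("scene",(210,120,260,140),3)): pass
# hotplate yaw from long edges (top crop px), z .054
f=lambda u,v:pt("top",(215+u/3.5,170+v/3.5),.054)[:2]
e1=f(605,178)-f(628,334); e2=f(725,162)-f(748,321); print(np.arctan2(e1[1],e1[0]),np.arctan2(e2[1],e2[0]))
E
```

```text
base [0.4328, 0.0212] [0.4454, 0.0263]
mid [0.541, 0.0487] [0.5502, 0.0542]
small [0.6475, 0.0094] [0.6564, 0.0133]
plate [0.4858, -0.2758] [0.4965, -0.2686]
cap [0.5294, 0.2454] [0.5353, 0.2489]
hole [0.5594, 0.294] [0.5636, 0.2963]
0.15401216034938983 0.14193284970079464
```

```bash
python3 -m handwheel '{"translation":[[0,0,0],[0,0,0],[-31,-46.5,0],[-31,-46.5,0],[-31,-46.5,0],[-31,-46.5,0],[-31,-46.5,0],[-31,-46.5,0],[-31,-46.5,0],[-31,-46.5,0],[0,-55.4,0],[0,-55.4,0],[0,-55.4,0],[0,-55.4,0],[0,-55.4,0],[0,0,50],[0,0,50],[0,0,0]],"twist":[[0,0,-8],[0,0,-7.7],[0,0,0],[0,0,0],[0,0,0],[0,0,0],[0,0,0],[0,0,0],[0,0,0],[0,0,0],[0,0,0],[0,0,0],[0,0,0],[0,0,0],[0,0,0],[0,0,0],[0,0,0],[0,0,0]]}' 0 30
python3 - <<'E'
from cell import grab_frame
import cv2
a=grab_frame("scene");b=grab_frame("top")
cv2.imwrite("pics/s1.png",a);cv2.imwrite("pics/t1.png",b)
c=lambda im,x0,y0:cv2.resize(im[y0:y0+100,x0:x0+100],(400,400),interpolation=cv2.INTER_CUBIC)
cv2.imwrite("pics/m1.png",cv2.hconcat([c(a,290,90),c(b,270,200)]))
E
```

```text
clock: 2.35
position: [0.4348, 0.0244, 0.0905]
tcp_rot: [-0.003, 0.001, 1.0, -0.0]
force: [-0.3, -0.3, 1.1]
width: 1.0
gripper_force: 0.0
```

View pics/m1.png

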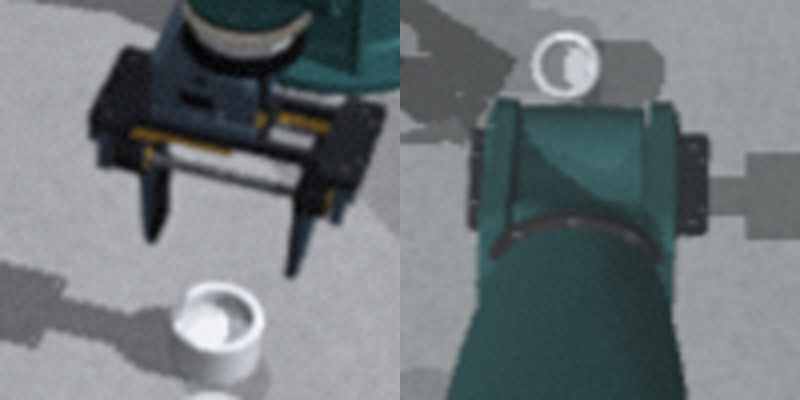

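```bash
python3 - <<'E'
from h import *
P=np.array([.4348,.0244,.0905])
for dy in(-.059,-.0455,.0455,.059):
  for dx in(-.016,.016):
    q=px("scene",P+[dx,dy,0])[0]; print(dx,dy,np.round(q,1),np.round(((q-[290,90])+.5)*4-.5,0))
E
```

```text
-0.016 -0.059 [327.3 146.7] [151. 228.]
0.016 -0.059 [323.8 154.5] [137. 259.]
-0.016 -0.0455 [331.9 147.9] [169. 233.]
0.016 -0.0455 [328.4 155.7] [155. 264.]
-0.016 0.0455 [363.2 155.6] [294. 264.]
0.016 0.0455 [360.1 163.6] [282. 296.]
-0.016 0.059 [367.9 156.8] [313. 269.]
0.016 0.059 [364.8 164.8] [301. 301.]
```

```bash
python3 - <<'E'
from h import *
for q in((150,241),(290,276)):
  print(pt("scene",(np.array(q)+.5)/4-.5+[290,90],.0905))
E
python3 -m handwheel '{"translation":[[-4,0,25],[0,0,15],[0,0,0]],"twist":[[0,0,0],[0,0,0],[0,0,0]]}'
python3 - <<'E'
from cell import grab_frame
import cv2
a=grab_frame("scene")
cv2.imwrite("pics/s2.png",cv2.resize(a[120:200,300:400],None,fx=6,fy=6,interpolation=cv2.INTER_CUBIC))
E
```

```text
[ 0.43074764 -0.03129768  0.0905    ]
[0.43076587 0.07022872 0.0905    ]
clock: 2.82
position: [0.4414, 0.0247, 0.0533]
tcp_rot: [-0.0, 0.0, 1.0, 0.0]
force: [-0.2, 0.3, -0.4]
width: 0.994
gripper_force: 0.0
```

View pics/s2.png

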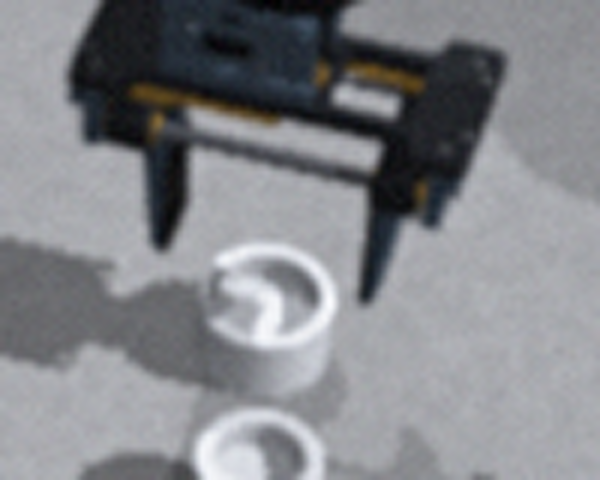

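```bash
python3 - <<'E'
from h import *
f=lambda q,z:np.round(pt("scene",(np.array(q)+.5)/6-.5+[300,120],z),4)
print(f((162,248),.0533),f((366,300),.0533),f((264,274),.0533),f((270,294),.04))
E
python3 -m handwheel '{"translation":[[0,0,20],[0,0,21],[0,0,0],[0,0,0],[0,0,0],[0,0,0],[0,0,0],[0,0,0]],"twist":[[0,0,0],[0,0,0],[0,0,0],[0,0,0],[0,0,0],[0,0,0],[0,0,0],[0,0,0]]}' 
python3 -m handwheel '{"translation":[[0,0,0],[0,0,0],[0,0,0],[0,0,0],[0,0,0],[0,0,0]],"twist":[[0,0,0],[0,0,0],[0,0,0],[0,0,0],[0,0,0],[0,0,0]]}' 1 30
python3 - <<'E'
from cell import grab_frame
import cv2
a=grab_frame("scene")
cv2.imwrite("pics/s3.png",cv2.resize(a[120:200,300:400],None,fx=6,fy=6,interpolation=cv2.INTER_CUBIC))
E
```

```text
[ 0.438  -0.0295  0.0533] [0.438  0.0711 0.0533] [0.438  0.0212 0.0533] [0.4374 0.0248 0.04  ]
clock: 3.88
position: [0.4415, 0.0246, 0.012]
tcp_rot: [0.0, 0.0, 1.0, 0.0]
force: [-0.3, -0.4, -0.0]
width: 1.003
gripper_force: 0.0
clock: 4.62
position: [0.4414, 0.0245, 0.0119]
tcp_rot: [-0.0, 0.0, 1.0, -0.0]
force: [0.6, -0.8, -1.6]
width: 0.711
gripper_force: 30.0
```

View pics/s3.png

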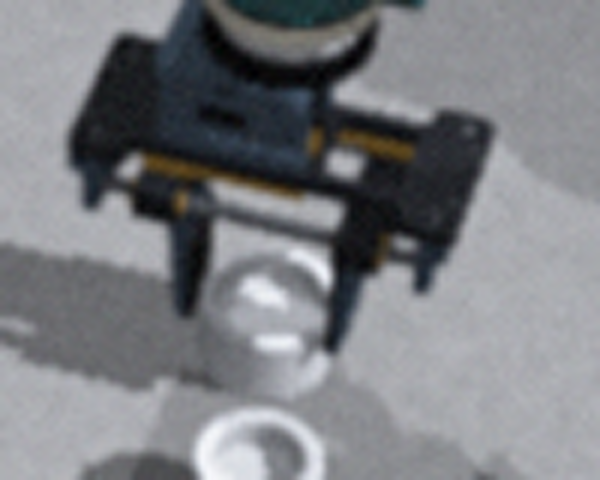

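```bash
cat > fit.py <<'E'
from h import *
from scipy.optimize import minimize
from scipy.ndimage import map_coordinates
A=np.linspace(0,2*np.pi,120,endpoint=False)
def ring(im,n,c,z,rad):
    P=np.c_[c[0]+rad*np.cos(A),c[1]+rad*np.sin(A),0*A+z]; q=px(n,P)
    return map_coordinates(im,[q[:,1],q[:,0]],order=1)
def fit(im,n,c0,z,ro,ri=None,sgn=1):
    im=cv2.GaussianBlur(im,(0,0),.7).astype(float)
    def f(c):
        s=(ring(im,n,c,z,ro-.003)-ring(im,n,c,z,ro+.003)).clip(-25,25).mean()
        if ri: s+=(ring(im,n,c,z,(ro+ri)/2)-ring(im,n,c,z,ri-.003)).clip(-25,25).mean()
        return -sgn*s
    g=[(f(c0+np.array([i,j])*.002),i,j) for i in range(-6,7) for j in range(-6,7)]
    v,i,j=min(g); o=minimize(f,c0+np.array([i,j])*.002,method="Nelder-Mead",options=dict(initial_simplex=c0+np.array([i,j])*.002+np.array([[0,0],[.002,0],[0,.002]])))
    return o.x,-o.fun
E
python3 - <<'E'
from fit import *
D=dict(base=(.04,.033,.027,(.437,.0245)),mid=(.054,.029,.021,(.545,.051)),small=(.054,.023,.018,(.652,.011)),plate=(.07,.055,None,(.491,-.273)),cap=(.122,.013,None,(.532,.247)),hole=(.09,.022,None,(.561,.295)))
for n in("top","scene"):
  im=cv2.imread(f"pics/{n}0.png")
  for k,(z,ro,ri,c) in D.items():
    ch=im[:,:,0] if k=="plate" else im.mean(2)
    x,s=fit(ch,n,np.array(c),z,ro,ri,-1 if k in("cap","hole") else 1); print(n,k,np.round(x,4),round(s,1))
E
```

```text
top base [0.4343 0.0233] 33.7
top mid [0.5423 0.052 ] 42.7
top small [0.6497 0.0113] 38.2
top plate [ 0.4885 -0.2745] 22.0Traceback (most recent call last):
  File "<stdin>", line 7, in <module>
  File "fit.py", line 14, in fit
    g=[(f(c0+np.array([i,j])*.002),i,j) for i in range(-6,7) for j in range(-6,7)]
        ~^^^^^^^^^^^^^^^^^^^^^^^^^
  File "fit.py", line 11, in f
    s=(ring(im,n,c,z,ro-.003)-ring(im,n,c,z,ro+.003)).clip(-25,25).mean()
                              ~~~~^^^^^^^^^^^^^^^^^^
  File "fit.py", line 6, in ring
    P=np.c_[c[0]+rad*np.cos(A),c[1]+rad*np.sin(A),0*A+z]; q=px(n,P)
                                                            ~~^^^^^
  File "h.py", line 9, in px
    m=camera_model(n); T=np.linalg.inv(m["cam_to_world"])
ValueError: time passes only in moves, steps and waits
```

```bash
sed -i 's/^from cell import camera_model/from cell import camera_model as _cm\nfrom functools import lru_cache\ncamera_model=lru_cache(None)(_cm)/' h.py
cat > run.py <<'E'
from fit import *
D=dict(base=(.04,.033,.027,(.437,.0245)),mid=(.054,.029,.021,(.545,.051)),small=(.054,.023,.018,(.652,.011)),plate=(.07,.055,None,(.491,-.273)),cap=(.122,.013,None,(.532,.247)),hole=(.09,.022,None,(.561,.295)))
for n in("top","scene"):
  im=cv2.imread(f"pics/{n}0.png")
  for k,(z,ro,ri,c) in D.items():
    ch=im[:,:,0] if k=="plate" else im.mean(2)
    x,s=fit(ch,n,np.array(c),z,ro,ri,-1 if k in("cap","hole") else 1); print(n,k,np.round(x,4),round(s,1))
E
python3 run.py
```

```text
top base [0.4343 0.0233] 33.7
top mid [0.5423 0.052 ] 42.7
top small [0.6497 0.0113] 38.2
top plate [ 0.4885 -0.2745] 22.0
top cap [0.528 0.245] 25.0
top hole [0.5609 0.297 ] 15.9
scene base [0.4372 0.0248] 40.8
scene mid [0.5438 0.0527] 45.3
scene small [0.6517 0.0131] 47.2
scene plate [ 0.492  -0.2734] 17.4
scene cap [0.543  0.2475] 20.2
scene hole [0.5607 0.3001] 12.6
```

```bash
python3 -m handwheel '{"translation":[[0,0,-30],[0,0,-58],[0,0,-35],[-9.1,-49.3,0],[-9.1,-49.3,0],[-9.1,-49.3,0],[-9.1,-49.3,0],[-9.1,-49.3,0],[-9.1,-49.3,0],[0,0,0],[0,0,25],[0,0,15],[0,0,0],[0,0,0]],"twist":[[0,0,0],[0,0,0],[0,0,0],[0,0,0],[0,0,0],[0,0,0],[0,0,0],[0,0,0],[0,0,0],[0,0,0],[0,0,0],[0,0,0],[0,0,0],[0,0,0]]}' 
python3 - <<'E'
from cell import grab_frame
import cv2
a=grab_frame("scene")
cv2.imwrite("pics/s4.png",a)
cv2.imwrite("pics/s4c.png",cv2.resize(a[100:190,200:300],None,fx=6,fy=6,interpolation=cv2.INTER_CUBIC))
E
```

```text
clock: 6.42
position: [0.4961, -0.2711, 0.0955]
tcp_rot: [0.0, 0.0, 1.0, -0.0]
force: [-0.7, -0.3, -2.8]
width: 0.712
gripper_force: 30.0
```

View pics/s4c.png

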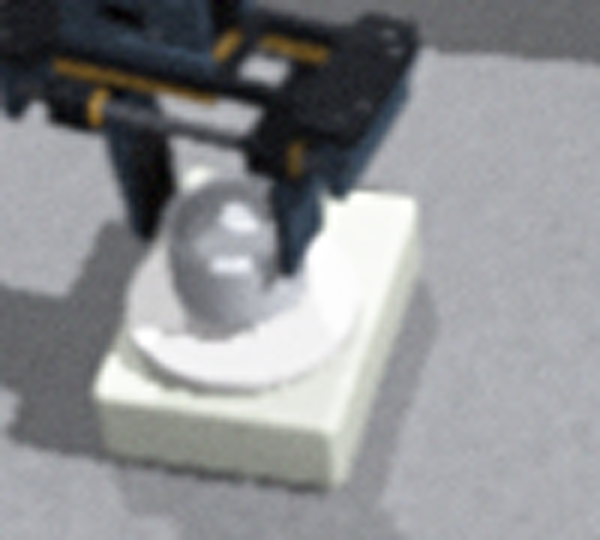

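The base block is held about 13 mm above the plate, centred at roughly (235,255) in the crop. I'll lower it.

```bash
python3 -m handwheel '{"translation":[[0,0,8],[0,0,4],[0,0,1.5],[0,0,0]],"twist":[[0,0,0],[0,0,0],[0,0,0],[0,0,0]]}' 
```

```text
clock: 6.98
position: [0.4957, -0.2712, 0.0818]
tcp_rot: [-0.0, 0.0, 1.0, 0.0]
force: [-4.1, 2.4, 7.9]
width: 0.71
gripper_force: 30.0
```

```bash
python3 -m handwheel '{"translation":[[0,0,0],[0,0,0],[0,0,0],[0,0,-50],[0,0,-60],[-8.8,54.5,0],[-8.8,54.5,0],[-8.8,54.5,0],[-8.8,54.5,0],[-8.8,54.5,0],[-8.8,54.5,0],[0,0,0],[0,0,60],[0,0,60],[0,0,30],[0,0,16],[0,0,0]],"twist":[[0,0,0],[0,0,0],[0,0,0],[0,0,0],[0,0,0],[0,0,0],[0,0,0],[0,0,0],[0,0,0],[0,0,0],[0,0,0],[0,0,0],[0,0,0],[0,0,0],[0,0,0],[0,0,0],[0,0,0]]}' 0
python3 - <<'E'
from cell import grab_frame
from fit import *
for n in("scene","top"):
  a=grab_frame(n); cv2.imwrite(f"pics/{n}5.png",a)
  for k,z,ro,ri,c in(("base",.11,.033,.027,(.491,-.273)),("plate",.07,.055,None,(.491,-.273))):
    print(n,k,*fit(a[:,:,0] if k=="plate" else a.mean(2),n,np.array(c),z,ro,ri))
a=cv2.imread("pics/scene5.png")
cv2.imwrite("pics/s5c.png",cv2.resize(a[110:230,210:400],None,fx=4,fy=4,interpolation=cv2.INTER_CUBIC))
E
```

```text
clock: 9.1
position: [0.5486, 0.0552, 0.0251]
tcp_rot: [-0.001, 0.001, 1.0, -0.0]
force: [0.9, -1.1, -0.1]
width: 1.0
gripper_force: 0.0
scene base [ 0.4874819  -0.27387955] 19.094775497988056
scene plate [ 0.4922086  -0.27322781] 8.061598091316199
top base [ 0.4878642  -0.27746422] 11.343508160237969
top plate [ 0.49211449 -0.27768746] 13.113039488651292
```

View pics/s5c.png

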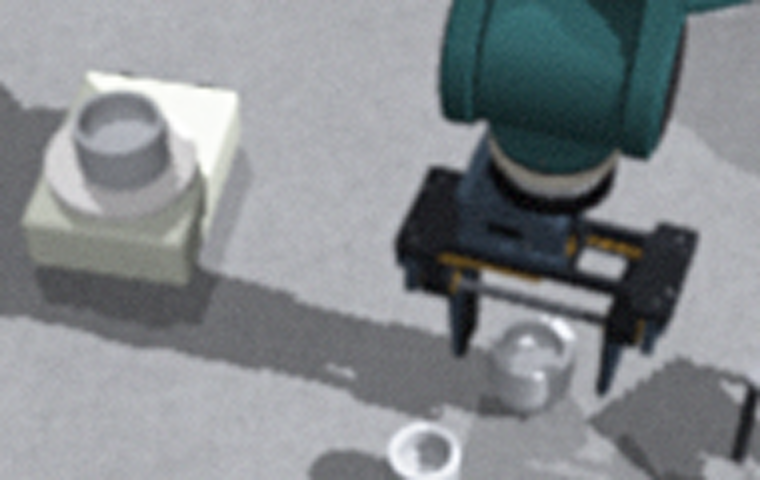

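The base block stands centred on the plate and the open fingers straddle the middle insert at about (530,360) in the crop. Now I'll grip it and carry it over.

```bash
python3 -m handwheel '{"translation":[[0,0,0],[0,0,0],[0,0,0],[0,0,0],[0,0,-30],[0,0,-60],[0,0,-45],[8.8,-54.4,0],[8.8,-54.4,0],[8.8,-54.4,0],[8.8,-54.4,0],[8.8,-54.4,0],[8.8,-54.4,0],[0,0,0],[0,0,20],[0,0,0]],"twist":[[0,0,0],[0,0,0],[0,0,0],[0,0,0],[0,0,0],[0,0,0],[0,0,0],[0,0,0],[0,0,0],[0,0,0],[0,0,0],[0,0,0],[0,0,0],[0,0,0],[0,0,0],[0,0,0]]}' 1 30

```

```text
clock: 11.2
position: [0.4947, -0.2688, 0.1381]
tcp_rot: [-0.002, -0.0, 1.0, 0.001]
force: [0.2, 0.5, -1.8]
width: 0.624
gripper_force: 30.0
```

```bash
python3 -m handwheel '{"translation":[[0,0,0],[0,0,0],[0,0,6],[0,0,6],[0,0,5],[0,0,2],[0,0,0]],"twist":[[0,0,0],[0,0,0],[0,0,0],[0,0,0],[0,0,0],[0,0,0],[0,0,0]]}'

```

```text
clock: 12.08
position: [0.4957, -0.2707, 0.1213]
tcp_rot: [-0.0, 0.0, 1.0, 0.0]
force: [0.2, -0.1, -1.1]
width: 0.628
gripper_force: 30.0
```

```bash
python3 -m handwheel '{"translation":[[0,0,2],[0,0,2],[0,0,1],[0,0,0]],"twist":[[0,0,0],[0,0,0],[0,0,0],[0,0,0]]}'

```

```text
clock: 12.58
position: [0.4965, -0.271, 0.1175]
tcp_rot: [0.0, 0.0, 1.0, -0.0]
force: [-2.6, 2.1, 14.0]
width: 0.626
gripper_force: 30.0
```

```bash
python3 -m handwheel '{"translation":[[0,0,0],[0,0,0],[0,0,0],[0,0,-40],[0,0,-40],[-26.7,47.8,0],[-26.7,47.8,0],[-26.7,47.8,0],[-26.7,47.8,0],[-26.7,47.8,0],[-26.7,47.8,0],[0,0,0],[0,0,60],[0,0,60],[0,0,35],[0,0,16],[0,0,0],[0,0,0]],"twist":[[0,0,0],[0,0,0],[0,0,0],[0,0,0],[0,0,0],[0,0,0],[0,0,0],[0,0,0],[0,0,0],[0,0,0],[0,0,0],[0,0,0],[0,0,0],[0,0,0],[0,0,0],[0,0,0],[0,0,0],[0,0,0]]}' 0
python3 - <<'E'
from cell import grab_frame
from fit import *
for n in("scene","top"):
  a=grab_frame(n); cv2.imwrite(f"pics/{n}6.png",a)
  for k,z,ro,ri,c in(("mid",.146,.029,.021,(.491,-.273)),):
    print(n,k,*fit(a[:,:,0] if k=="plate" else a.mean(2),n,np.array(c),z,ro,ri))
a=cv2.imread("pics/scene6.png")
cv2.imwrite("pics/s6c.png",cv2.resize(a[110:260,210:400],None,fx=4,fy=4,interpolation=cv2.INTER_CUBIC))
E
```

```text
clock: 14.82
position: [0.6573, 0.0158, 0.0271]
tcp_rot: [0.001, 0.0, 1.0, -0.0]
force: [1.9, 0.1, 0.6]
width: 0.998
gripper_force: 0.0
scene mid [ 0.49238981 -0.27175921] 24.13880922686056
top mid [ 0.48908028 -0.2738072 ] 20.778086786151484
```

View pics/s6c.png

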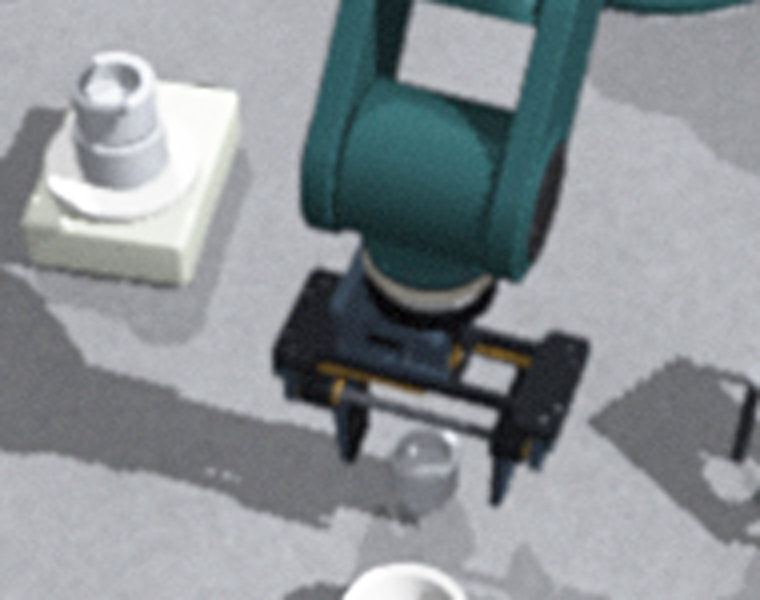

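The middle insert is nested straight in the base, at about (118,100) in the crop, and the open gripper straddles the small insert at (425,470). I'll take it.

```bash
python3 -m handwheel '{"translation":[[0,0,0],[0,0,0],[0,0,0],[0,0,0],[0,0,0],[0,0,-30],[0,0,-60],[0,0,-60],[0,0,-23],[26.8,-47.8,0],[26.8,-47.8,0],[26.8,-47.8,0],[26.8,-47.8,0],[26.8,-47.8,0],[26.8,-47.8,0],[0,0,0],[0,0,0],[0,0,15],[0,0,7],[0,0,0]],"twist":[[0,0,0],[0,0,0],[0,0,0],[0,0,0],[0,0,0],[0,0,0],[0,0,0],[0,0,0],[0,0,0],[0,0,0],[0,0,0],[0,0,0],[0,0,0],[0,0,0],[0,0,0],[0,0,0],[0,0,0],[0,0,0],[0,0,0],[0,0,0]]}' 1 30
python3 -m handwheel '{"translation":[[0,0,0],[0,0,6],[0,0,6],[0,0,4],[0,0,2],[0,0,0]],"twist":[[0,0,0],[0,0,0],[0,0,0],[0,0,0],[0,0,0],[0,0,0]]}'
```

```text
clock: 17.42
position: [0.495, -0.2699, 0.1753]
tcp_rot: [-0.001, -0.0, 1.0, 0.0]
force: [-0.1, 0.6, -0.8]
width: 0.492
gripper_force: 29.8
clock: 18.18
position: [0.4951, -0.2706, 0.1583]
tcp_rot: [-0.0, 0.0, 1.0, 0.0]
force: [-0.2, 0.6, -2.0]
width: 0.486
gripper_force: 29.8
```

```bash
python3 -m handwheel '{"translation":[[0,0,2],[0,0,1.5],[0,0,0]],"twist":[[0,0,0],[0,0,0],[0,0,0]]}'
```

```text
clock: 18.55
position: [0.4952, -0.2707, 0.1548]
tcp_rot: [-0.0, 0.0, 1.0, 0.0]
force: [0.9, 0.5, -1.7]
width: 0.487
gripper_force: 29.8
```

```bash
python3 -m handwheel '{"translation":[[0,0,1],[0,0,1],[0,0,0]],"twist":[[0,0,0],[0,0,0],[0,0,0]]}'
```

```text
clock: 18.92
position: [0.4957, -0.2706, 0.1535]
tcp_rot: [0.0, 0.001, 1.0, 0.0]
force: [0.6, 4.0, 6.3]
width: 0.488
gripper_force: 29.8
```

```bash
python3 -m handwheel '{"translation":[[0,0,0],[0,0,0],[0,0,0],[0,0,-40],[0,0,-50],[0,55,0],[0,55,0],[0,55,0],[0,0,0]],"twist":[[0,0,0],[0,0,0],[0,0,0],[0,0,0],[0,0,0],[0,0,0],[0,0,0],[0,0,0],[0,0,0]]}' 0
cat > rack.py <<'E'
from cell import grab_frame, r
from fit import *
s=r.sense(); print(np.round(s["joint_positions"],3))
for n in("scene","top"):
  a=grab_frame(n); cv2.imwrite(f"pics/{n}7.png",a); g=a.mean(2)
  print(n,"small",*fit(g,n,np.array((.491,-.273)),.182,.023,.018))
  c=np.array((.532,.247)); q=np.round(px(n,[*c,.106])[0]).astype(int)
  m=(cv2.GaussianBlur(g,(0,0),.5)<60); k=np.zeros_like(m); k[q[1]-11:q[1]+12,q[0]-11:q[0]+12]=1
  _,L,S,C=cv2.connectedComponentsWithStats((m&k).astype(np.uint8)); i=1+S[1:,4].argmax(); 
  def hull(c):
    P=np.array([[c[0]+.013*np.cos(t),c[1]+.013*np.sin(t),z] for z in(.09,.122) for t in A]); h=cv2.convexHull(px(n,P).astype(np.float32)); M=cv2.moments(h); return np.array([M["m10"],M["m01"]])/M["m00"],M["m00"]
  from scipy.optimize import fsolve
  print(n,"cap",fsolve(lambda c:hull(c)[0]-C[i],c),S[i].tolist(),hull(c)[1])
  print(n,"hole",*fit(g,n,np.array((.561,.297)),.09,.022,None,-1))
a=cv2.imread("pics/top7.png")[180:240,215:285];b=cv2.imread("pics/scene7.png")[175:255,390:470]
cv2.imwrite("pics/r7.png",np.hstack([cv2.resize(a,(400,343),interpolation=cv2.INTER_CUBIC),cv2.resize(b,(343,343),interpolation=cv2.INTER_CUBIC)]))
E
python3 rack.py
```

```text
clock: 20.05
position: [0.4951, -0.1031, 0.243]
tcp_rot: [0.0, -0.001, 1.0, 0.0]
force: [0.4, -0.8, -1.0]
width: 1.004
gripper_force: 0.0
[-0.251  0.003  2.088  0.     1.05  -1.825]
scene small [ 0.49122458 -0.2722931 ] 17.533308537265665
scene cap [0.53616091 0.2494032 ] [415, 194, 11, 14, 119] 152.01122930226848
scene hole [0.56357565 0.29795758] 17.005695531956274
top small [ 0.48898003 -0.27832648] 13.501540908816251
top cap [0.53161125 0.24869104] [246, 213, 8, 6, 38] 64.96841009252239
top hole [0.5616219  0.29767726] 12.895009943734426
```

View pics/r7.png

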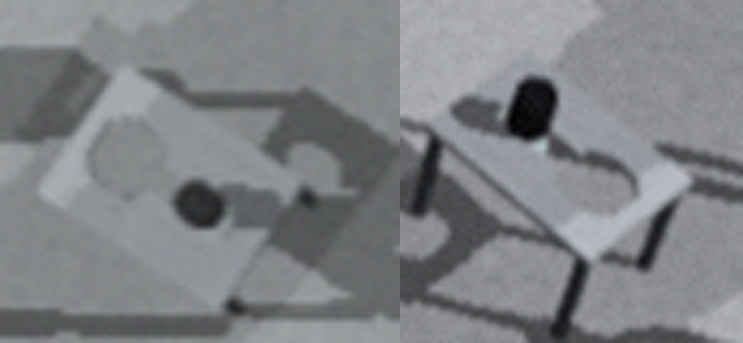

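The plate edges give a slot yaw of about 58.5°. The vial cap shows at (200,203) in the left half of the crop, and the round hole is to its upper left at (126,155). I'll go above the cap with the fingers across the slot.

```bash
python3 -m handwheel '{"translation":[[-6.2,50.8,0],[-6.2,50.8,0],[-6.2,50.8,0],[-6.2,50.8,0],[-6.2,50.8,0],[-6.2,50.8,0],[-6.4,50.8,0],[0,0,0],[0,0,0],[0,0,0],[0,0,0],[0,0,0],[0,0,0],[0,0,0],[0,0,50],[0,0,40],[0,0,0]],"twist":[[0,0,0],[0,0,0],[0,0,0],[0,0,0],[0,0,0],[0,0,0],[0,0,0],[0,0,-9.75],[0,0,-9.75],[0,0,-9.75],[0,0,-9.75],[0,0,-9.75],[0,0,-9.75],[0,0,0],[0,0,0],[0,0,0],[0,0,0]]}' 0
python3 -m handwheel '{"translation":[[0,0,30],[0,0,20],[0,0,6],[0,0,0],[0,0,0]],"twist":[[0,0,0],[0,0,0],[0,0,0],[0,0,0],[0,0,0]]}'
python3 - <<'E'
from cell import grab_frame
import cv2
a=grab_frame("scene")
cv2.imwrite("pics/s8.png",cv2.resize(a[150:250,370:490],None,fx=6,fy=6,interpolation=cv2.INTER_CUBIC))
E
```

```text
clock: 22.28
position: [0.5379, 0.2486, 0.1504]
tcp_rot: [-0.003, -0.486, 0.874, 0.0]
force: [0.3, -0.0, 0.9]
width: 0.998
gripper_force: 0.0
clock: 22.9
position: [0.5398, 0.2501, 0.0979]
tcp_rot: [0.001, -0.488, 0.873, -0.0]
force: [0.2, 0.3, 0.1]
width: 1.002
gripper_force: 0.0
```

View pics/s8.png

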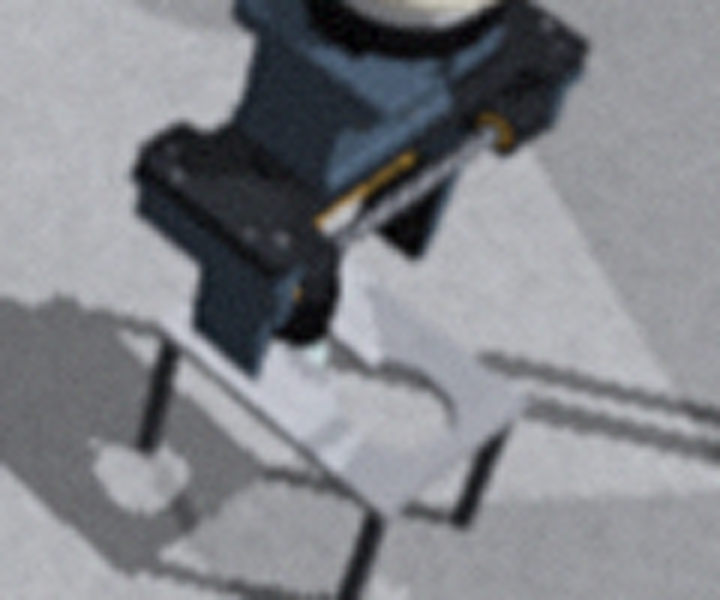

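The fingers straddle the cap at about (305,310), across the slot. I'll close gently.

```bash
python3 -m handwheel '{"translation":[[0,0,0],[0,0,0],[0,0,0],[0,0,0],[0,0,0],[0,0,0],[0,0,0],[0,0,0]],"twist":[[0,0,0],[0,0,0],[0,0,0],[0,0,0],[0,0,0],[0,0,0],[0,0,0],[0,0,0]]}' 1 4
python3 -c "
from cell import r
s=r.sense();print(s['position'],s['force'],s['moment'],s['width'],s['gripper_force'])"
```

```text
clock: 23.95
position: [0.5392, 0.2499, 0.0969]
tcp_rot: [-0.0, -0.488, 0.873, 0.0]
force: [-0.7, -0.7, -0.0]
width: 0.282
gripper_force: 4.0
[0.53918794 0.24988855 0.09693346] [-0.73459606 -0.69359311 -0.02967421] [0.16241736 0.13859054 0.05919233] 0.28242169126334876 4.0081847459077835
```

```bash
python3 -m handwheel '{"translation":[[0,0,0],[0,0,0],[0,0,0],[0,0,0],[0,0,0],[0,0,0],[0,0,0],[0,0,0],[0,0,0],[0,0,0],[0,0,0],[0,0,0],[0,0,0]],"twist":[[0,0,0],[0,0,0],[0,0,9],[0,0,9],[0,0,9],[0,0,9],[0,0,9],[0,0,9],[0,0,9],[0,0,9],[0,0,9],[0,0,9],[0,0,0]]}' 0
python3 -m handwheel '{"translation":[[0,0,0],[0,0,0],[0,0,0],[0,0,0],[0,0,0],[0,0,0],[0,0,0],[0,0,0]],"twist":[[0,0,0],[0,0,0],[0,0,0],[0,0,0],[0,0,0],[0,0,0],[0,0,0],[0,0,0]]}' 1 15
```

```text
clock: 25.58
position: [0.5392, 0.2499, 0.0969]
tcp_rot: [-0.0, 0.271, 0.962, -0.0]
force: [-0.7, -0.7, -0.5]
width: 1.001
gripper_force: 0.0
clock: 26.58
position: [0.5392, 0.2498, 0.0969]
tcp_rot: [-0.0, 0.272, 0.962, -0.0]
force: [-0.0, -0.0, 0.2]
width: 0.271
gripper_force: 15.0
```

```bash
python3 -m handwheel '{"translation":[[0,0,-2],[0,0,0],[0,5,0],[0,8,0],[0,8,0],[0,0,0]],"twist":[[0,0,0],[0,0,0],[0,0,0],[0,0,0],[0,0,0],[0,0,0]]}'
```

```text
clock: 27.32
position: [0.5506, 0.2684, 0.0989]
tcp_rot: [0.0, 0.272, 0.962, 0.0]
force: [-0.4, -0.7, -0.9]
width: 0.271
gripper_force: 15.0
```

```bash
python3 -m handwheel '{"translation":[[0,8,0],[0,8,0],[0,8,0],[0,8,0],[0,4,0],[0,0,0],[0,0,0]],"twist":[[0,0,0],[0,0,0],[0,0,0],[0,0,0],[0,0,0],[0,0,0],[0,0,0]]}'
python3 - <<'E'
from cell import grab_frame
import cv2
a=grab_frame("scene")
cv2.imwrite("pics/s9.png",cv2.resize(a[150:250,370:490],None,fx=6,fy=6,interpolation=cv2.INTER_CUBIC))
E
```

```text
clock: 28.2
position: [0.5689, 0.2983, 0.0989]
tcp_rot: [-0.0, 0.272, 0.962, -0.0]
force: [-0.7, -0.7, -0.0]
width: 0.272
gripper_force: 15.0
```

View pics/s9.png

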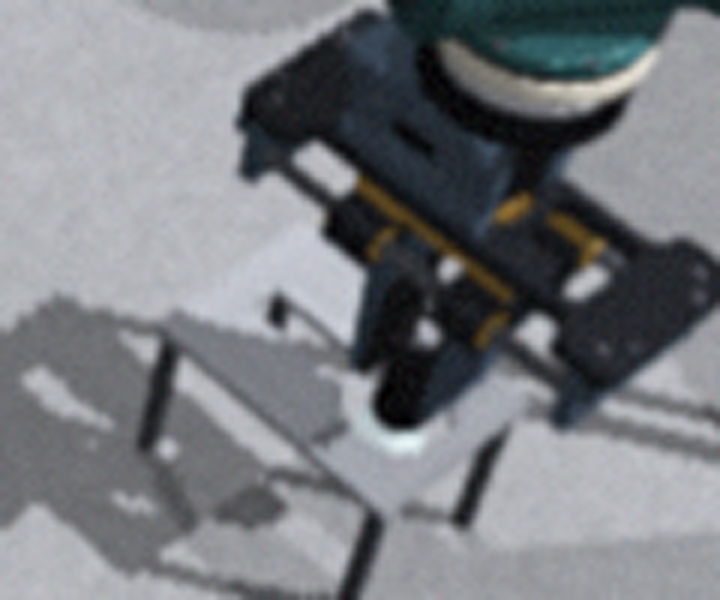

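The vial's body now fills the round hole, around (400,410). I'll lift it carefully.

```bash
python3 -m handwheel '{"translation":[[0,0,-4],[0,0,-6],[0,0,-6],[0,0,0]],"twist":[[0,0,0],[0,0,0],[0,0,0],[0,0,0]]}'
```

```text
clock: 28.75
position: [0.5694, 0.2986, 0.1157]
tcp_rot: [0.0, 0.272, 0.962, 0.0]
force: [-0.1, 0.2, -0.3]
width: 0.273
gripper_force: 15.0
```

```bash
python3 -m handwheel '{"translation":[[0,0,-10],[0,0,-20],[0,0,-30],[0,0,-35],[0,0,-35],[0,0,-30],[0,0,-20],[0,0,-4],[0,0,0],[0,0,0],[0,0,0],[0,0,0],[0,0,0],[0,0,0]],"twist":[[0,0,0],[0,0,0],[0,0,0],[0,0,0],[0,0,0],[0,0,0],[0,0,0],[0,0,0],[0,0,-6],[0,0,-8],[0,0,-8],[0,0,-6],[0,0,-3.5],[0,0,0]]}'
```

```text
clock: 30.5
position: [0.5686, 0.2982, 0.2978]
tcp_rot: [-0.001, 0.001, 1.0, -0.0]
force: [-0.3, -0.3, -1.4]
width: 0.271
gripper_force: 15.0
```

```bash
python3 -m handwheel '{"translation":[[2,-15,0],[4,-30,0],[5.3,-42,0],[5.3,-42,0],[5.3,-42,0],[5.3,-42,0],[5.3,-42,0],[5.3,-42,0],[5.3,-42,0],[5.3,-42,0],[5.3,-42,0],[5.3,-42,0],[5.3,-42,0],[5.4,-32,0],[4,-20,0],[0,-10,0],[0,0,0],[0,0,0],[0,0,0]],"twist":[[0,0,0],[0,0,0],[0,0,0],[0,0,0],[0,0,0],[0,0,0],[0,0,0],[0,0,0],[0,0,0],[0,0,0],[0,0,0],[0,0,0],[0,0,0],[0,0,0],[0,0,0],[0,0,0],[0,0,0],[0,0,0],[0,0,0]]}'
```

```text
clock: 32.88
position: [0.4951, -0.2698, 0.299]
tcp_rot: [0.0, -0.0, 1.0, 0.0]
force: [0.5, 0.1, -0.8]
width: 0.27
gripper_force: 15.0
```

```bash
python3 -m handwheel '{"translation":[[0,-1,15],[0,0,20],[0,0,10],[0,0,0],[0,0,0]],"twist":[[0,0,0],[0,0,0],[0,0,0],[0,0,0],[0,0,0]]}'
python3 - <<'E'
from cell import grab_frame
import cv2
a=grab_frame("scene"); b=grab_frame("top")
cv2.imwrite("pics/top10.png",b)
cv2.imwrite("pics/s10.png",cv2.resize(a[70:170,190:300],None,fx=6,fy=6,interpolation=cv2.INTER_CUBIC))
E
```

```text
clock: 33.5
position: [0.4951, -0.2716, 0.2542]
tcp_rot: [0.0, 0.0, 1.0, -0.0]
force: [0.5, 0.5, 0.2]
width: 0.274
gripper_force: 15.0
```

View pics/s10.png

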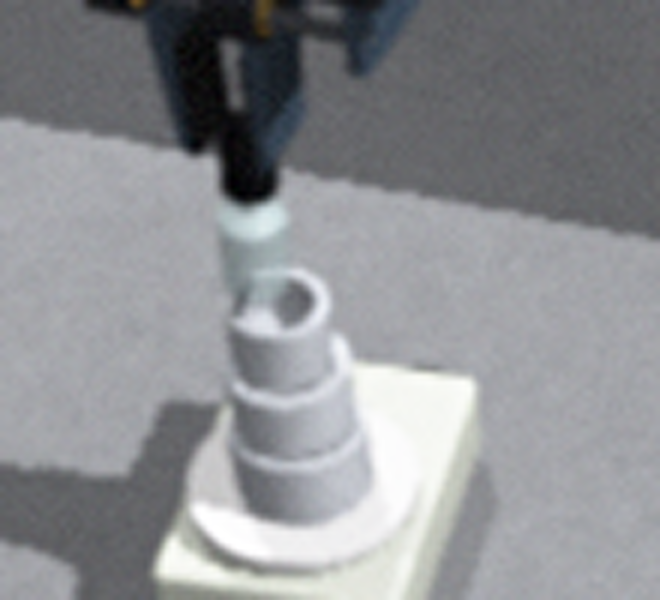

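```bash
python3 - <<'E'
from h import *
c=lambda P:np.round((px("scene",P)-[190,70]+.5)*6-.5,0).tolist()
T=np.array([.4951,-.2716,0])
print("cap bottom/top, body top, body bottom, rim, mid rim, base rim",c([T+[0,0,z] for z in(.1913+.056,.1913+.088,.1913+.04,.1913,.182,.146,.11,.07)]))
for dx in(-.015,.015): print(c([T+[dx,0,.1913],T+[0,dx,.1913],T+[0,dx,.1913+.04]]))
f=lambda q,z:pt("scene",(np.array(q)+.5)/6-.5+[190,70],z)
print(f((280,303),.182),f((296,0),.1))
print("vial shoulder centre at (254,215)?",f((254,218),.1913+.04),"cap bot",f((248,185),.1913+.056))
E
```

```text
cap bottom/top, body top, body bottom, rim, mid rim, base rim [[253.0, 190.0], [243.0, 130.0], [258.0, 220.0], [270.0, 290.0], [272.0, 306.0], [282.0, 366.0], [292.0, 423.0], [302.0, 483.0]]
[[284.0, 268.0], [239.0, 282.0], [226.0, 212.0]]
[[255.0, 312.0], [301.0, 298.0], [290.0, 227.0]]
[ 0.4922743  -0.26918098  0.182     ] [ 0.19099161 -0.40994936  0.1       ]
vial shoulder centre at (254,215)? [ 0.49474388 -0.2735726   0.2313    ] cap bot [ 0.49265689 -0.27504014  0.2473    ]
```

The vial hangs upright just above the small insert, with its body at about (255,240) and the well rim at about (280,303). The picture suggests a few mm of y offset, so I'll check the edges numerically.

```bash
python3 - <<'E'
from fit import *
from cell import grab_frame
a7=cv2.imread("pics/scene7.png").mean(2); a=grab_frame("scene"); cv2.imwrite("pics/scene11.png",a)
g=a.mean(2)
np.set_printoptions(linewidth=250)
c=lambda P:np.round(px("scene",P),1).tolist()
T=np.array([.4951,-.2716,0])
print("pred rim L/R",c([T+[0,-.023,.182],T+[0,.023,.182]]),"base bottom L/R z.09",c([T+[0,-.033,.09],T+[0,.033,.09]]))
for v in (118,120,122): print(v,"no vial",a7[v,222:252].astype(int))
for v in (142,146): print(v,"base",a7[v,222:262].astype(int))
print("vial pred z .215 L/R",c([T+[0,-.015,.215],T+[0,.015,.215]]),"cap .26",c([T+[0,-.013,.255],T+[0,.013,.255]]))
for v in (95,98,104,107,110,112): print(v,"vial",g[v,216:246].astype(int),"bg",a7[v,216:246].astype(int)-g[v,216:246].astype(int))
E
```

```text
pred rim L/R [[227.1, 118.6], [242.9, 122.5]] base bottom L/R z.09 [[228.4, 142.4], [249.8, 147.9]]
118 no vial [171 169 163 165 167 169 167 149 116 106 103 109 113 114 110 112 115 112 111 119 147 165 169 170 171 173 169 169 169 166]
120 no vial [169 169 172 169 172 175 162 127  97 102 109 113 115 115 117 117 113 108 108 109 128 152 157 160 167 168 168 171 168 165]
122 no vial [169 169 167 171 169 162 156 142 114 100 106 120 129 131 127 128 122 125 122 134 147 136 131 150 171 171 173 168 171 169]
142 base [100 109 134 173 193 188 161 141 113 107 110 120 114 114 115 114 118 117 114 116 114 110 106 102 102 108 118 115 124 210 255 254 252 252 251 249 245 245 245 245]
146 base [166 194 205 203 200 196 158 111 110 120 128 157 176 167 161 153 143 144 140 130 122 118 123 120 120 110  97  92 104 175 245 254 253 252 251 252 251 248 246 246]
vial pred z .215 L/R [[228.1, 109.7], [238.6, 112.3]] cap .26 [[226.7, 97.8], [236.0, 100.0]]
95 vial [160 160 166 162 135  98  65  81 107  98  58  20   7   9  11  11  27  41  53  70  73  91 104 107 105 104 103 105 105 107] bg [ 11  11   6   8  37  71 105 
[... 611 characters left out ...]
l [161 164 167 169 164 167 166 169 166 158 163 177 193 198 208 213 219 227 229 223 212 188 170 163 167 171 169 172 169 169] bg [  0   3   2  -1   5   2   4  -2   0   9   4  -6 -23 -30 -41 -42 -51 -57 -60 -52 -39 -15   1   4   3  -1   3   2   5   2]
110 vial [168 167 163 166 173 168 169 167 171 165 146 132 131 147 156 165 170 178 174 170 171 165 167 168 167 168 168 168 171 173] bg [ 2 -1  2  4 -6  1  1  2 -2  4 22 37 41 21 15  5  3 -8 -2 -2  0  6  6  1  2  1  4  5  0  3]
112 vial [170 164 166 164 168 165 167 171 173 167 153 137 134 134 143 149 154 163 169 167 171 167 172 168 174 171 172 168 167 166] bg [-1  6  2  7  1  1  3  2 -3  3 16 34 35 33 23 21 19 12  5  9  2  8 -2  5 -2  1  3  4  3  2]
```

```bash
python3 -m handwheel '{"translation":[[0,0,-20],[0,0,-25],[-10,20,0],[-20,40,0],[-22,43,0],[-22,43,0],[-22,43,0],[-22,43,0],[-22,43,0],[-20,30,0],[-5,15,0],[0,0,0],[0,0,0],[0,0,0]],"twist":[[0,0,0],[0,0,0],[0,0,0],[0,0,0],[0,0,0],[0,0,0],[0,0,0],[0,0,0],[0,0,0],[0,0,0],[0,0,0],[0,0,0],[0,0,0],[0,0,0]]}'
python3 - <<'E'
from fit import *
from cell import grab_frame,r
print(np.round(r.sense()["position"],4))
for n in("scene","top"):
  a=grab_frame(n); cv2.imwrite(f"pics/{n}12.png",a); g=a.mean(2)
  for k,z,ro,ri in(("small",.182,.023,.018),("mid",.146,.029,None),("base",.11,.033,None),("plate",.07,.055,None)):
    print(n,k,*fit(a[:,:,0]if k=="plate" else g,n,np.array((.491,-.273)),z,ro,ri))
np.set_printoptions(linewidth=250)
g=cv2.imread("pics/scene12.png").mean(2)
for v in(112,114,116,118,120,122,124,126,128): print(v,g[v,222:252].astype(int))
E
```

```text
clock: 35.4
position: [0.6598, 0.0474, 0.2992]
tcp_rot: [0.0, 0.001, 1.0, -0.0]
force: [-0.5, -0.3, 0.7]
width: 0.268
gripper_force: 15.0
[0.6598 0.0474 0.2992]
scene small [ 0.49108639 -0.26917757] 42.83008800859169
scene mid [ 0.4927691  -0.26988943] 9.840538825643076
scene base [ 0.47220083 -0.2602757 ] 8.682042773735457
scene plate [ 0.49002436 -0.27401085] 12.976510265940536
top small [ 0.48913315 -0.27185692] 29.927310980444982
top mid [ 0.49685036 -0.28223374] 9.944762162021187
top base [ 0.49581916 -0.28143656] 9.192951449181274
top plate [ 0.488004   -0.27466771] 19.37786616939782
112 [175 180 178 177 176 178 177 170 174 176 173 177 180 179 174 176 180 180 179 179 179 178 179 174 172 177 179 178 182 180]
114 [172 176 182 179 179 182 177 175 175 182 193 200 206 210 212 210 202 200 191 181 176 175 175 173 172 174 178 173 176 174]
116 [176 177 177 172 177 173 183 206 233 239 235 225 212 204 197 185 179 190 211 232 226 200 179 172 173 176 182 177 178 173]
118 [174 172 170 169 173 193 226 237 229 218 202 192 186 176 156 133 120 111 118 153 216 236 214 181 172 175 177 176 174 175]
120 [174 174 178 177 180 220 241 234 207 203 202 196 188 166 131 119 119 115 103 118 178 236 232 187 171 171 174 174 174 172]
122 [175 175 173 174 176 195 230 235 219 208 216 226 223 198 151 129 123 119 135 184 232 239 212 180 171 175 174 171 175 174]
124 [175 182 177 178 173 154 156 191 225 238 236 237 239 235 215 186 191 216 236 232 226 210 194 178 178 174 173 171 174 172]
126 [177 176 175 177 172 157 123 105 123 142 163 186 198 202 207 212 208 207 204 199 198 195 199 220 232 205 175 167 170 172]
128 [174 174 173 178 174 173 140 115 108 115 113 127 135 145 159 171 174 185 190 195 197 197 199 227 244 241 209 174 169 167]
```

```bash
python3 - <<'E'
from fit import *
np.set_printoptions(linewidth=250)
a=cv2.imread("pics/scene12.png").astype(float); b=cv2.imread("pics/scene0.png").astype(float)
T=np.array([.6598,.0474,.2363])
for z in(0,.01,.02,.03,.04,.05,.06,.07): 
  q=px("scene",[T+[0,-.015,z],T+[0,.015,z],T+[0,0,z]]); v=int(round(q[2,1])); u=int(q[2,0])-14
  print(z,"pred L,C,R",np.round(q[[0,2,1],0],1),"row",v,"cols from",u,a[v,u:u+30].mean(1).astype(int))
T2=px("top",[[.6598,.0474,.30]]); print(T2)
E
```

```text
0 pred L,C,R [324.3 330.7 337.1] row 182 cols from 316 [176 183 183 182 175 177 175 164 151 140 139 146 153 158 167 169 175 174 173 174 174 174 172 175 174 176 176 177 177 184]
0.01 pred L,C,R [324.4 330.8 337.3] row 179 cols from 316 [172 177 176 180 180 168 150 137 140 139 140 147 149 157 166 169 175 178 174 177 177 179 175 171 174 178 178 178 176 173]
0.02 pred L,C,R [324.5 331.  337.5] row 176 cols from 316 [182 178 178 176 175 172 154 133 129 136 138 142 145 152 159 162 171 174 178 182 176 174 177 175 175 181 177 179 178 172]
0.03 pred L,C,R [324.6 331.1 337.7] row 173 cols from 317 [178 176 180 178 173 165 141 135 148 171 190 201 213 222 228 233 232 219 199 186 178 178 175 171 174 177 174 173 173 174]
0.04 pred L,C,R [324.8 331.3 337.9] row 170 cols from 317 [176 177 176 179 179 172 169 172 187 197 197 208 208 217 226 238 237 234 228 217 191 178 177 179 179 174 171 173 174 175]
0.05 pred L,C,R [324.9 331.5 338.1] row 167 cols from 317 [178 179 179 180 182 181 180 184 184 171 143  93  55  36  39  53  78 102 142 174 187 184 182 183 179 178 177 176 177 179]
0.06 pred L,C,R [325.  331.6 338.3] row 163 cols from 317 [178 179 183 182 178 177 177 164 120  42   5  10  10  14  16  14  12  21  21  35  61  96 134 163 177 181 179 178 175 176]
0.07 pred L,C,R [325.1 331.8 338.5] row 160 cols from 317 [179 179 182 173 151 135 148 152 142  61   5   8  10  12   6  12  13  11   8  21  32  44  69 118 173 185 178 175 173 177]
[[310.25063427 165.57235099]]
```

```bash
python3 - <<'E'
from fit import *
a=cv2.imread("pics/scene12.png").astype(float).mean(2)
np.set_printoptions(linewidth=250)
print("cols 318..342")
for v in range(158,192): print(v," ".join(f"{int(x):3d}" for x in a[v,318:343]))
T=np.array([.6598,.0474,.2363])
def hull(r,z0,z1): 
  h=px("scene",[T+[r*np.cos(t),r*np.sin(t),z] for z in(z0,z1) for t in A]); return np.round([h[:,0].min(),h[:,0].max(),h[:,1].min(),h[:,1].max()],1)
print("body L R top bottom",hull(.015,0,.04),"cap",hull(.013,.056,.088),"bottom ring",hull(.015,0,0),"cap bottom ring",hull(.013,.056,.056))
E
```

```text
cols 318..342
158 183 171 134  66  33  24  60  87  52  13  10  13   9  13  12  11  15  12  19  34  38  46  77 125 172
159 177 177 153 102  64  76 109 124  60   8  13  16  19  14  16  12  13  11  15  32  43  56  99 155 181
160 179 182 173 151 135 148 152 142  61   5   8  10  12   6  12  13  11   8  21  32  44  69 118 173 185
161 176 180 183 178 176 177 176 133  51   6  13  17  10  10  14  12   6  15  26  34  42  68 132 175 186
162 181 180 179 184 179 184 168 118  42   6   8  14  13   6  16  11  18  12  27  31  54  95 143 174 179
163 179 183 182 178 177 177 164 120  42   5  10  10  14  16  14  12  21  21  35  61  96 134 163 177 181
164 176 186 179 181 181 175 171 135  57   3   8   8  15  16  15  22  11  18  62 119 144 170 174 174 177
165 177 177 181 181 178 181 182 157  93  30   1   8  10  13  13   8  11  28  86 150 173 179 177 176 180
166 180 179 177 179 183 182 185 176 138  84  39  10   4   8  11  16  33  62 126 165 181 177 177 181 177
167 179 179 180 182 181 180 184 184 171 143  93  55  36  39  53  78 102 142 174 187 184 182 183 179 178
168 183 178 182 184 181 179 183 187 186 180 15
[... 1905 characters left out ...]
 171 170 168 170 168 172
187 176 175 176 175 181 179 182 176 175 176 176 171 174 171 173 174 176 175 175 170 177 174 173 174 171
188 179 174 176 175 179 183 183 178 174 176 173 176 172 176 176 176 178 178 179 172 171 172 170 173 169
189 180 177 177 177 177 180 182 181 177 176 177 174 176 177 177 175 174 180 176 177 173 169 169 169 167
190 181 178 182 176 176 176 175 179 181 179 174 170 174 174 176 176 179 176 177 173 172 170 168 168 169
191 180 181 177 179 172 175 180 176 179 180 175 171 175 173 177 180 176 177 172 174 174 169 169 172 173
body L R top bottom [324.  338.2 164.6 186.8] cap [325.5 338.3 149.9 169.2] bottom ring [324.  337.4 176.7 186.8] cap bottom ring [325.5 337.6 160.3 169.2]
```

```bash
python3 -m handwheel '{"translation":[[5,-15,0],[20,-30,0],[22,-43,0],[22,-43,0],[22,-43,0],[22,-43,0],[22,-43,0],[19.7,-35.5,0],[10,-20,0],[0,0,0],[0,0,20],[0,0,20],[0,0,6],[0,0,0],[0,0,0],[0,0,0]],"twist":[[0,0,0],[0,0,0],[0,0,0],[0,0,0],[0,0,0],[0,0,0],[0,0,0],[0,0,0],[0,0,0],[0,0,0],[0,0,0],[0,0,0],[0,0,0],[0,0,0],[0,0,0],[0,0,0]]}'
cat > look.py <<'E'
from fit import *
from cell import grab_frame,r
s=r.sense(); print(np.round(s["position"],4),np.round(s["force"],1),np.round(s["moment"],2))
a=grab_frame("scene").mean(2); cv2.imwrite("pics/look.png",a)
P=s["position"]; v=int(round(px("scene",[P[0],P[1],P[2]-.0629+.02])[0,1]))
for i in list(range(v-6,v+17)): print(i," ".join(f"{int(x):3d}" for x in a[i,222:250]))
E
python3 look.py
```

```text
clock: 37.5
position: [0.4955, -0.2671, 0.2535]
tcp_rot: [0.0, 0.0, 1.0, -0.0]
force: [0.3, 0.1, -0.2]
width: 0.27
gripper_force: 15.0
[ 0.4955 -0.2671  0.2535] [ 0.3  0.1 -0.2] [ 0.02  0.02 -0.06]
107 167 164 164 167 171 172 177 187 191 195 202 210 222 229 228 224 209 189 169 170 172 168 170 167 167 169 167 173
108 170 168 170 171 166 164 169 187 193 204 211 214 222 229 227 219 202 179 167 171 176 174 172 173 170 169 171 170
109 166 170 171 167 168 156 152 168 184 199 209 214 219 225 216 201 184 171 168 165 169 173 172 170 174 172 170 172
110 171 170 168 168 165 155 143 137 158 168 185 192 198 197 188 177 174 169 169 166 169 168 172 170 169 170 168 166
111 167 169 167 168 166 157 137 132 136 144 151 161 168 168 169 173 172 169 172 167 170 168 169 170 169 170 169 168
112 167 171 170 171 171 158 141 132 131 139 146 151 158 167 171 171 170 168 172 167 171 171 170 168 167 171 170 174
113 168 172 169 173 170 164 146 129 128 138 147 151 160 165 174 173 168 166 166 171 174 171 169 169 169 171 173 173
114 167 167 170 174 171 165 143 132 137 137 152 161 172 178 185 182 181 180 176 170 170 17
[... 1183 characters left out ...]
65
125 171 168 169 172 165 149 121 124 156 179 195 211 221 221 213 206 209 210 210 201 197 195 187 192 188 174 165 166
126 167 167 170 164 167 147 117 105 116 132 146 158 169 176 181 186 192 195 191 191 190 190 190 215 226 201 168 161
127 164 164 166 169 168 160 125 105 102 107 114 124 134 144 157 164 174 181 184 187 187 189 193 220 242 224 179 162
128 162 167 165 166 170 161 133 104 106 108 111 122 130 138 150 160 172 177 186 186 192 186 188 220 242 237 195 165
129 166 162 169 164 166 167 137 109 100 109 114 119 132 141 153 159 170 176 180 188 192 191 179 200 235 238 210 176[ WARN:0@0.838] global loadsave.cpp:1063 imwrite_ Unsupported depth image for selected encoder is fallbacked to CV_8U.
```

```bash
python3 -m handwheel '{"translation":[[0,2.5,0],[0,0,0],[0,0,4],[0,0,3],[0,0,2],[0,0,0],[0,0,0]],"twist":[[0,0,0],[0,0,0],[0,0,0],[0,0,0],[0,0,0],[0,0,0],[0,0,0]]}'; python3 look.py 2>/dev/null | sed -n '1p;5,30p'
```

```text
clock: 38.42
position: [0.4953, -0.2646, 0.244]
tcp_rot: [0.0, 0.0, 1.0, -0.0]
force: [0.2, 0.4, -0.2]
width: 0.271
gripper_force: 15.0
[ 0.4953 -0.2646  0.244 ] [ 0.2  0.4 -0.2] [ 0.03  0.02 -0.04]
113 164 168 170 171 175 171 164 151 134 144 162 177 186 198 203 194 189 177 171 169 171 171 166 173 170 170 172 172
114 170 172 172 173 171 172 166 149 132 134 147 157 167 181 187 185 181 179 176 168 170 169 169 168 165 168 169 170
115 169 168 172 171 169 172 171 154 136 140 152 172 180 184 188 191 193 195 191 185 179 175 167 166 165 170 169 172
116 169 169 170 165 167 170 166 156 134 129 134 151 163 168 169 167 165 175 193 219 219 194 172 164 165 171 172 169
117 166 167 166 167 164 166 168 151 127 115 115 135 145 159 147 150 150 149 157 196 228 222 187 170 165 168 174 167
118 168 172 163 163 166 170 166 147 109 102 108 134 154 157 153 146 143 140 132 155 208 230 206 172 164 169 169 170
119 169 173 167 161 169 172 163 127  98 100 104 134 157 156 146 144 140 142 130 126 180 230 223 178 160 167 162 166
120 168 166 169 169 168 174 158 126  93  99 105 133 150 145 143 140 144 143 125 116 170 2
[... 718 characters left out ...]
 160
127 169 166 167 170 167 155 126 103 107 107 115 121 134 141 155 165 171 180 180 188 190 191 188 222 239 223 178 164
128 165 165 165 168 170 161 131 107 105 108 113 123 129 140 153 162 173 181 180 187 191 184 188 219 242 238 198 163
129 168 161 165 165 167 162 139 108 103 105 112 117 130 140 151 163 170 176 182 192 191 190 179 202 235 237 213 174
130 166 161 162 161 163 164 146 117 105 111 114 122 129 142 153 165 170 172 181 188 189 190 173 193 228 237 227 212
131 166 166 163 165 164 165 157 133 108 107 115 120 129 144 150 162 171 173 181 188 190 190 183 189 228 235 233 237
132 170 165 165 166 160 157 161 141 112 104 113 123 131 135 150 158 170 177 182 181 186 185 188 206 224 224 226 239
```

```bash
python3 -m handwheel '{"translation":[[0,0,1.5],[0,0,1.5],[0,0,0],[0,0,0]],"twist":[[0,0,0],[0,0,0],[0,0,0],[0,0,0]]}'
```

```text
clock: 38.98
position: [0.4952, -0.2645, 0.241]
tcp_rot: [0.0, 0.0, 1.0, 0.0]
force: [0.3, 0.4, -0.9]
width: 0.272
gripper_force: 15.0
```

```bash
python3 -m handwheel '{"translation":[[0,0,1.5],[0,0,1.5],[0,0,0],[0,0,0]],"twist":[[0,0,0],[0,0,0],[0,0,0],[0,0,0]]}'
```

```text
clock: 39.48
position: [0.4952, -0.2645, 0.2379]
tcp_rot: [-0.0, 0.0, 1.0, 0.0]
force: [-0.6, 0.2, -0.4]
width: 0.272
gripper_force: 15.0
```

```bash
python3 -m handwheel '{"translation":[[0,0,3],[0,0,3],[0,0,3],[0,0,2],[0,0,0],[0,0,0]],"twist":[[0,0,0],[0,0,0],[0,0,0],[0,0,0],[0,0,0],[0,0,0]]}'
```

```text
clock: 40.22
position: [0.4953, -0.2645, 0.227]
tcp_rot: [0.0, 0.0, 1.0, -0.0]
force: [0.8, 0.2, -0.4]
width: 0.273
gripper_force: 15.0
```

```bash
python3 -m handwheel '{"translation":[[0,0,1],[0,0,1],[0,0,0.5],[0,0,0],[0,0,0]],"twist":[[0,0,0],[0,0,0],[0,0,0],[0,0,0],[0,0,0]]}'
```

```text
clock: 40.85
position: [0.4952, -0.2645, 0.2244]
tcp_rot: [-0.0, 0.0, 1.0, -0.0]
force: [0.8, 0.1, 0.1]
width: 0.266
gripper_force: 15.0
```

```bash
python3 -m handwheel '{"translation":[[0,0,1],[0,0,0.5],[0,0,0],[0,0,0]],"twist":[[0,0,0],[0,0,0],[0,0,0],[0,0,0]]}'
```

```text
clock: 41.35
position: [0.4952, -0.2645, 0.2229]
tcp_rot: [-0.0, 0.0, 1.0, -0.0]
force: [-0.1, 0.2, 0.5]
width: 0.269
gripper_force: 15.0
```

```bash
python3 -m handwheel '{"translation":[[0,0,0.7],[0,0,0.7],[0,0,0],[0,0,0]],"twist":[[0,0,0],[0,0,0],[0,0,0],[0,0,0]]}'
```

```text
clock: 41.85
position: [0.4959, -0.2649, 0.2225]
tcp_rot: [0.001, 0.0, 1.0, -0.0]
force: [1.5, 0.6, 8.6]
width: 0.276
gripper_force: 15.1
```

```bash
python3 -m handwheel '{"translation":[[0,0,0],[0,0,0],[0,0,0],[0,0,0],[0,0,-10],[0,0,-30],[0,0,-40],[-22,43,0],[-22,43,0],[-22,43,0],[-22,43,0],[-22,43,0],[-22,43,0],[-22,43,0],[0,0,0]],"twist":[[0,0,0],[0,0,0],[0,0,0],[0,0,0],[0,0,0],[0,0,0],[0,0,0],[0,0,0],[0,0,0],[0,0,0],[0,0,0],[0,0,0],[0,0,0],[0,0,0],[0,0,0]]}' 0
python3 - <<'E'
from fit import *
from cell import grab_frame
for n in("scene","top"):
  a=grab_frame(n); cv2.imwrite(f"pics/{n}13.png",a); g=a.mean(2)
  print(n,"small",*fit(g,n,np.array((.491,-.270)),.182,.023,None),"cap",*fit(g,n,np.array((.491,-.270)),.248,.013,None,-1))
  if n=="scene":
    T=np.array([.4945,-.2670,.160])
    q=px(n,[T+[0,0,z] for z in(.056,.088,.04,.022)]); print("pred cap bot/top, shoulder, rim",np.round(q,1).tolist())
    for i in range(100,128): print(i," ".join(f"{int(x):3d}" for x in g[i,222:250]))
E
```

```text
clock: 43.72
position: [0.6504, 0.0388, 0.302]
tcp_rot: [0.0, -0.001, 1.0, 0.0]
force: [-0.4, -0.3, 0.4]
width: 0.999
gripper_force: 0.0
scene small [ 0.49263957 -0.26770345] 12.665164411894459 cap [ 0.50224264 -0.26543149] 20.760008857478223
pred cap bot/top, shoulder, rim [[235.0, 111.0], [233.4, 101.3], [235.8, 115.7], [236.6, 120.8]]
100 174 176 174 175 175 173 149  90  41  26  26  25  22  21  42  90 145 172 171 173 174 171 175 172 178 181 182 176
101 174 170 173 174 180 172 128  58  28  20  26  30  29  23  22  60 132 169 177 177 175 176 176 175 176 179 178 181
102 173 172 171 173 175 171 127  48  20  23  29  29  28  32  26  39 111 158 180 178 181 178 180 183 180 177 179 175
103 175 174 172 168 178 175 124  50  25  23  29  31  28  24  21  30  83 147 172 178 180 176 178 175 178 179 175 179
104 176 170 170 175 182 172 127  55  19  19  25  32  25  26  22  27  77 143 175 180 178 174 173 174 177 175 177 174
105 174 172 169 175 178 175 137  64  23  12  22  15  19  16  17  25  79 141 179 180 175 172 170 173 171 174 174 174
106 175 173 170 172 174 176 143  77  13   4  10  11  16  18  17 
[... 1867 characters left out ...]
 157 175 224 236 210 177 173 170 171 175
123 175 173 173 176 171 161 170 182 172 144 127 122 128 135 144 147 158 164 188 205 224 221 195 176 168 176 174 174
124 179 176 177 177 171 155 145 177 204 203 174 156 153 161 163 174 184 201 215 221 215 205 192 177 174 175 171 173
125 177 178 176 174 171 153 131 131 166 191 192 196 201 202 208 212 216 216 216 208 204 201 195 201 198 178 170 173
126 176 170 174 173 171 153 120 106 120 138 152 163 173 179 186 195 197 195 198 198 198 197 204 222 231 206 174 169
127 171 171 174 176 173 163 133 106 110 118 121 131 139 148 161 174 181 184 190 194 195 196 200 228 245 232 186 168
top small [ 0.4815688  -0.26079973] 3.0318273592548715 cap [ 0.485 -0.27 ] 25.0
```

The vial stands upright and home. The floor was felt at the expected height, and the cap's edges run parallel to the predicted vertical. The gripper is clear, so I'll hand in.

```bash
python3 -c "
from cell import workorder
print(workorder.sign_off())"
```

```text
the job is handed in; nothing more can be done
None
```

I handed the job in at about 44 s: the base block is about centred on the hotplate plate, both inserts are nested on it, and the capped vial stands upright and fully home in the small insert's well.

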